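Unfold the recipe stand and hold the bag clip gaping over the card's top edge

TASK

Swing the half-folded backrest of the recipe-card stand up and back until it clicks fully home past its detent. Then squeeze the levers of the steel bag clip that is parked on the front wall of the recipe-card box, lift it off, and bring it jaws-down over the middle of the top edge of the card on the backrest, so that one jaw is in front and the other behind. Finish while holding it there squeezed wide open, jaws around the edge but touching neither card nor backrest, so that I can slip a second card in; do not let go, and leave the box and the things at the back where they are.

Things in the scene. Friction and masses are not known exactly. Their poses are not given: they have to be found in the camera images.
- backrest (a joint): Hinge of the stand's backrest. 0 = folded flat forward, 1.57 = upright, 1.83 = end stop, leaning 15 degrees back. Slightly stiff: stays where it is left. A spring-ball detent resists from 1.3, most just before 1.57; past 1.65 it drives the board to the end stop and holds it. Push the card side up and back: 1 to 3 N at 120 mm from the axis.
- stand: Wooden recipe-card stand that carries the backrest: base 130 (x) x 182 (y) mm, 17 mm high, with a round steel cheek of 30 mm radius at either end of the hinge axis. Origin: middle of the base's underside; z up, x to the rear. Suction feet: it does not move.
- stand_hinge (a point): Middle of the stand's hinge axis, 38 mm over the worktop and 45 mm behind the middle of the base. z up, y along the axis, x to the rear, away from the card's face (the card faces -x when upright).
- card_edge (a point): Middle of the top edge of the backrest (thin board 150 mm wide) and the picture card lying on its front, flush at the top; together 6.4 mm thick. Turns with the board: +x points from the edge down along the board to the hinge axis, 165 mm away; y along the edge; +z out of the back, -z out of the card face (surfaces at z = +-3.2 mm).
- card_box: Open wooden box of filed recipe cards, 112 (x) x 160 (y) x 85 mm high, walls 4 mm, about 0.9 kg, loose. Origin: centre of its underside; x to the rear, z up. The cards inside stay below the rim, in the rear half.
- clip: Steel bag clip, 63 mm high, 56 wide, 80 g, clamped near the middle of the box's front wall, jaws down, levers up. Origin: middle of its hinge pin, 10 mm above the rim; z up, y along pin and wall, x across the wall. This body is the half with jaw a and lever a (-x side). When the clip opens by q with the fingers holding it centred, this half turns q/2 about the pin.
- clip_jaw (a joint): Opening angle between the clip's halves: 0 = clamped on the 4 mm wall, -0.12 = tips together, 0.94 = fully open at its stop (tips then about 31 mm apart). A spring always closes it: fully open needs about 9 N at the lever ends, 17 N halfway down the levers; hold it with 20 to 30 N.
- lever_end_a (a point): Upper end of lever a, middle of its 30 mm width (along y); levers are 34 mm long. Parked, the two ends are 49 mm apart (52 outside) and 30 mm above the pin; fully open the levers are parallel, 18 mm over their outsides, ends 38 mm above the pin. Grip from above, closing across x; with the TCP 28 mm above the pin the fingertips stay above the rim.
- lever_end_b (a point): The same for lever b, on the +x side of the pin.
- jaw_tip_a (a point): Lower end of the inner face of jaw a, middle of its 56 mm width: 30 mm below the pin when parked, 26 mm when fully open. The lip is 3 mm thick, outward of this point. The spring coil on the pin (5 mm radius) leaves a throat about 20 mm deep between the jaws.
- jaw_tip_b (a point): The same for jaw b, on the +x side of the pin.
- pepper_mill: Bystander: wooden pepper mill, 58 x 58 x 170 mm, at the back; origin at the centre of its underside.
- sugar_jar: Bystander: glass sugar jar with yellow lid, 63 x 63 x 110 mm, at the back; origin at the centre of its underside.
- spice_jar: Bystander: small spice jar, 45 x 45 x 106 mm, at the back; origin at the centre of its underside.
- mug: Bystander: white dotted mug, 92 x 127 x 107 mm, at the back right; origin at the centre of its underside.
Not all that is in view belongs to the job. Leave any brown or turquoise look-alike of the clip alone.

How it is judged (in metres and radians):
On the way, in this order (a step that is already met when the one before it is completed fails the run):
1. the backrest is swung out past its detent into its end stop (joint above 1.78) (value of joint backrest above 1.78 rad), for 0.2 s.
2. the clip is squeezed open and lifted off the box: opening above 0.6, both jaw tips more than 10 mm above the rim (value of joint clip_jaw above 0.6 rad and z of each of jaw_tip_a, jaw_tip_b in the frame of card_box above 0.095 m), for 0.2 s.
At the end, for the whole second after the job is handed in: Backrest in its end detent (joint over 1.78); fingers hold the clip (over 3 N) squeezed open (joint over 0.6), still; both jaw tips at least 3 mm below the top edge, one in front, one behind, clear of the surfaces, within 35 mm of the edge's middle; clip touches no part of the stand (value of joint backrest above 1.78 rad and value of joint clip_jaw above 0.6 rad and contact force between clip and the fingers above 3 N and contact force between clip and stand below 0.3 N and linear speed of clip below 0.03 m/s and x of each of jaw_tip_a, jaw_tip_b in the frame of card_edge above 0.003 m and y of jaw_tip_a in the frame of card_edge between -0.035 and 0.035 m and y of jaw_tip_b in the frame of card_edge between -0.035 and 0.035 m and ((z of jaw_tip_a in the frame of card_edge below -0.0045 m and z of jaw_tip_b in the frame of card_edge above 0.0045 m) or (z of jaw_tip_b in the frame of card_edge below -0.0045 m and z of jaw_tip_a in the frame of card_edge above 0.0045 m))); the arm keeps its last pose, push and grip.
It fails at once if the clip falls to the worktop (its pin below 40 mm) (height (world z) of clip below 0.04 m).
It fails at once if the card box is dragged more than 40 mm or tipped (distance of card_box from where it was at the start of the episode above 0.04 m or angle between card_box's own z axis and vertical above 0.2 rad).
It fails at once if a jar, the mill or the mug is moved more than 30 mm (distance of any of pepper_mill, sugar_jar, spice_jar, mug from where it was at the start of the episode above 0.03 m).
It also fails if it takes over 61 s, if anything falls off the work surface, if the arm or the gripper's body presses on something with over 40 N, if the wrist force passes 120 N, or if a joint passes its speed limit or range.

ROBOT

A 6-joint arm with a two-finger parallel gripper is mounted at the origin on a cart in front of the work surface, level with it; the furniture and walls round the work are solid. World frame = base frame: x ahead of the robot, y to its left, z up, the work surface at z = 0. Lengths are in m, angles in degrees, forces in N, time in s.
With the tool pointing down it reaches from about 0.35 to 0.875 m from the base axis. Payload 4.2 kg.
Tool frame: the origin (TCP) lies between the finger pads, 19 mm behind the fingertips; this is the grasp point; z points along the fingers, y is the line along which they close (so a half turn about z gives the same grasp; the last joint's range is limited). The gripper opens to 87 mm and grips with 3 to 60 N. Pads are 19 mm wide; open, the fingers measure 117 mm over their backs; the gripper's body (75 mm by 190 mm) begins 51 mm behind the grasp point.
Start: joints at [77.899, 22.042, 0.453, 0, -68.411, -14.817], TCP at [0.283, 0.557, 0.241] pointing down, gripper open.
Joint ranges: [-179.83, 179.83], [-69.29, 118.12], [-61.27, 80.66], [-181.25, 117.63], [-171.15, -9.14], [-177.46, 177.46]. Speed limits (degrees/s): [159.86, 159.86, 180, 180, 180, 180].

INTERFACE

Orientations are given as a 3x3 rotation matrix whose columns are the frame's x, y, z axes.
In Python, from station import r gives the robot as it stands.
- The arm moves only by the tool servo_tool, never from a script. Its argument "targets" is a list of rows, each a list of 5 numbers: the shift along the world's x, y, z in units of 30 mm (1.0 is 30 mm), then the turn about the world's z in rad, then the finger opening in mm, from 0 to 87. In form: [[x, y, z, turn, gripper], ...]. A call has exactly 5 rows; each row is the pose to reach, as a shift and turn from the pose commanded when the call began; what a row does not reach only later rows make up. A row lasts 1/12 s, in which the tool goes at most 41.7 mm and 7.16 degrees, less where a joint would pass 70% of its speed; a pose out of reach is approached as far as the arm can. A call with a gripper value outside its range is refused whole. The fingers move at their own pace and stop on an object; the grip force is fixed at half the most. Time passes only in rows, so rows that repeat a pose let the fingers close, or fill a call up. It gives the time, the measured TCP pose, the force, the opening and the grip force at its end, in the units of the state.
- r.sense(): the state, without advancing time (a new reading comes with each control period).
- r.capture(name): name is "scene" or "side" or "wrist"; returns a dict with "pixels" (480x640x3 uint8, red, green, blue), "fx", "fy", "cx", "cy" (pixels), "dist_coeffs" ([k1, k2, p1, p2, k3] as OpenCV has them; the pictures are not rectified), "world_from_camera" (4x4, takes a point from camera to world coordinates). Camera axes: x right, y down, z forward; pixel columns grow to the right and rows downward; lengths in m; the calibration is good to about 2 mm. A picture is of the moment at which its call begins. There is no depth.
- r.finish_job(): hands the job in; it is judged then, once.
The state is a dict: "time_s": time; "joints": joint angles; "joint_velocities": joint speeds; "effort": joint torques, N m; "tcp_pos": TCP position; "ee_rot": TCP orientation; "wrist_force": force on the tool from outside, world axes, zero at the start; "moment": the same for the moment, N m; "gripper_width": opening from 0.0 (shut) to 1.0 (fully open); "gripper_force": force on a finger pad.
Only numpy, scipy, OpenCV 4.12 (cv2) and the standard library are available. Lean on these libraries where they do the work, as an engineer would, in place of code of your own. Each camera call takes 0.05 s, during which the arm holds its last target. There are 200 camera calls.

## Working session

There is one attempt and no reset: what is moved stays moved. The work goes in short steps, Python scripts to look and compute and a tool call to move; the robot and the scene stay as the last step left them, time stands still between calls to the robot, and variables do not carry over. Pictures are saved under pics/ and viewed, at most 10 in all, crops included, and the job is handed in when it is done.

Besides the shell and the picture viewer there is one more tool, called after "Emit:" in YAML: its name, and indented under it one key for each argument. servo_tool: Moves the arm, as the interface text tells. Its arguments: {"type":"object","properties":{"targets":{"type":"array","items":{"type":"array","items":{"type":"number"}}}},"required":["targets"]}

```bash
mkdir -p pics; ls
cat > h.py <<'E'
from station import r
import numpy as np, cv2
def cap(n,save=None):
    c=r.capture(n)
    if save: cv2.imwrite('pics/'+save+'.png',c['pixels'][:,:,::-1])
    return c
def K(c): return np.array([[c['fx'],0,c['cx']],[0,c['fy'],c['cy']],[0,0,1.]])
def ray(c,uv):
    p=cv2.undistortPoints(np.array([[uv]],float),K(c),np.array(c['dist_coeffs'],float))[0,0]
    T=np.array(c['world_from_camera']);d=T[:3,:3]@np.array([p[0],p[1],1.]);return T[:3,3],d/np.linalg.norm(d)
def onz(c,uv,z):
    o,d=ray(c,uv);return o+d*(z-o[2])/d[2]
def tri(a,b):
    A=np.zeros((3,3));v=np.zeros(3)
    for c,uv in (a,b):
        o,d=ray(c,uv);M=np.eye(3)-np.outer(d,d);A+=M;v+=M@o
    p=np.linalg.solve(A,v);return p,[np.linalg.norm(np.cross(p-ray(*q)[0],ray(*q)[1])) for q in (a,b)]
def proj(c,P):
    T=np.linalg.inv(np.array(c['world_from_camera']))
    return cv2.projectPoints(np.array(P,float).reshape(-1,3),cv2.Rodrigues(T[:3,:3])[0],T[:3,3],K(c),np.array(c['dist_coeffs'],float))[0][:,0]
E
python3 - <<'E'
from h import *
import pickle
d={}
for n in("scene","side","wrist"):
    d[n]=cap(n,n+'0');print(n,np.round(d[n]['world_from_camera'],3).tolist(),d[n]['fx'])
pickle.dump(d,open('c0.pkl','wb'));s=r.sense();print(s['time_s'],s['tcp_pos'],np.round(s['ee_rot'],3).tolist(),s['gripper_width'])
E
```

```text
pics
scene [[0.575, -0.552, 0.604, -0.013], [-0.818, -0.368, 0.441, -0.445], [-0.021, -0.748, -0.663, 0.74], [0.0, 0.0, 0.0, 1.0]] 454.3890018220304
side [[-0.991, 0.077, -0.109, 0.677], [0.133, 0.583, -0.802, 0.753], [0.001, -0.809, -0.588, 0.653], [0.0, 0.0, 0.0, 1.0]] 531.7744911310248
wrist [[-0.453, -0.851, -0.265, 0.355], [-0.891, 0.434, 0.13, 0.52], [0.004, 0.295, -0.956, 0.384], [0.0, 0.0, 0.0, 1.0]] 340.97523326640066
0.15 [0.28273321 0.55691606 0.24041656] [[0.892, -0.453, -0.001], [-0.453, -0.892, -0.002], [0.0, 0.002, -1.0]] 0.9973849049666982
```

View pics/scene0.png

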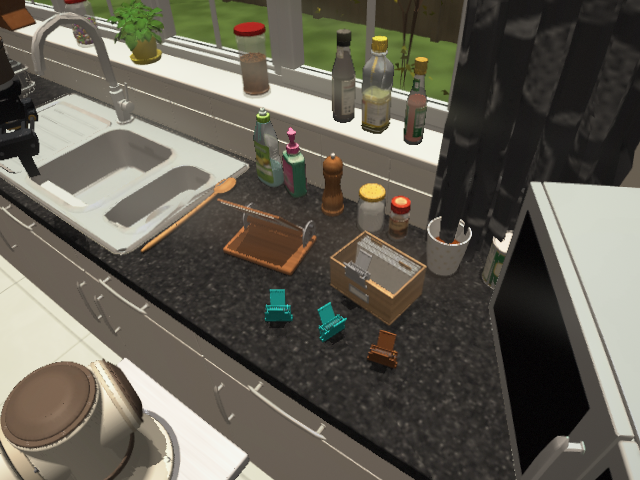

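View pics/side0.png

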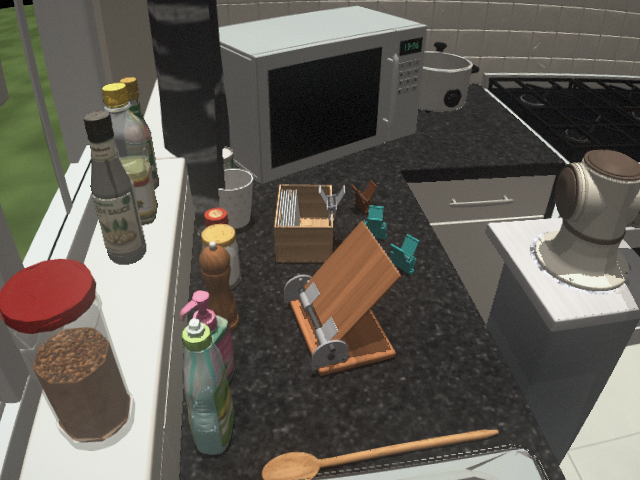

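Scene: stand at about (270,240), with the board half folded, and box at (378,275) with the clip at (357,268). Side: board top edge runs (362,225)–(398,270), cheeks at (298,288) and (328,352), box at (305,222), clip at (332,197). Next, enlarged crops of both.

Run:
```python
import cv2
a=cv2.imread('pics/scene0.png')[190:330,215:431];cv2.imwrite('pics/sc1.png',cv2.resize(a,None,fx=3.7,fy=3.7,interpolation=cv2.INTER_CUBIC))
a=cv2.imread('pics/side0.png')[175:375,260:420];cv2.imwrite('pics/sd1.png',cv2.resize(a,None,fx=3,fy=3,interpolation=cv2.INTER_CUBIC))
```

```text
(no output)
```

View pics/sc1.png

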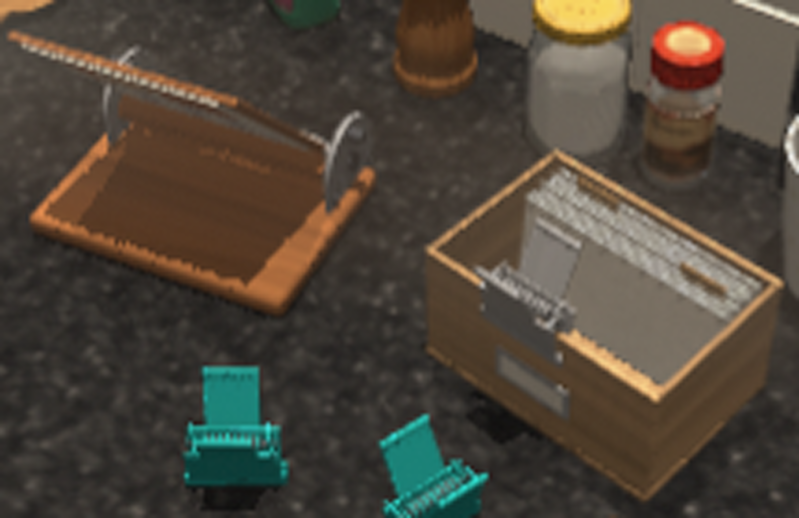

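View pics/sd1.png

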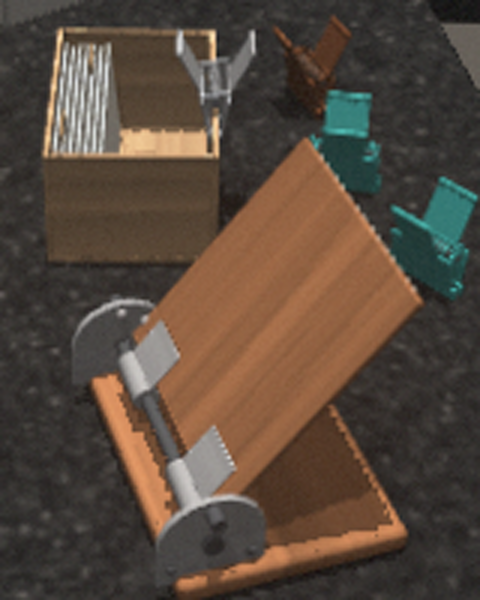

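```bash
cat > m.py <<'E'
from h import *
import pickle
d=pickle.load(open('c0.pkl','rb'));S,D=d['scene'],d['side']
s=lambda u,v:(S,(215+u/3.7,190+v/3.7)); e=lambda u,v:(D,(260+u/3,175+v/3))
P=lambda n,x:print(n,np.round(x,4))
for n,a,b in [('board+y',s(10,37),e(420,300)),('board-y',s(237,103),e(310,140)),
 ('box FL',s(428,250),e(217,153)),('box RL',s(560,152),e(48,153)),('box FR',s(657,398),e(215,32)),('box RR',s(782,283),e(60,30))]:
    p,q=tri(a,b);P(n,p);print(np.round(q,4))
for n,a in [('base FL',s(35,215)),('FR',s(280,308)),('RR',s(372,172)),('sideFL',e(405,535)),('sideRL',e(180,590)),('sideRR',e(93,382))]: P(n,onz(*a,.015))
for n,a in [('FL',s(428,250)),('RL',s(560,152)),('FR',s(657,398)),('RR',s(782,283)),('sFL',e(217,153)),('sRL',e(48,153)),('sFR',e(215,32)),('sRR',e(60,30))]: P(n,onz(*a,.085))
for n,a in [('levb',s(560,230)),('leva',s(526,294)),('s_leva',e(250,43)),('s_levb',e(182,42))]: P(n,onz(*a,.125))
E
python3 m.py
```

```text
board+y [0.4662 0.1839 0.1612]
[0.001 0.001]
board-y [0.4909 0.0392 0.161 ]
[0.001 0.001]
box FL [ 0.5217 -0.0647  0.0833]
[0.0009 0.0009]
box RL [ 0.6292 -0.0822  0.0827]
[0.0014 0.0014]
box FR [ 0.4983 -0.2194  0.082 ]
[0.001 0.001]
box RR [ 0.6071 -0.2366  0.0817]
[0.0004 0.0004]
base FL [0.4639 0.1976 0.015 ]
FR [0.4881 0.02   0.015 ]
RR [0.6142 0.0449 0.015 ]
sideFL [0.4645 0.2035 0.015 ]
sideRL [0.5886 0.2239 0.015 ]
sideRR [0.616  0.0615 0.015 ]
FL [ 0.5194 -0.0655  0.085 ]
RL [ 0.6287 -0.0836  0.085 ]
FR [ 0.4971 -0.2207  0.085 ]
RR [ 0.6045 -0.2377  0.085 ]
sFL [ 0.5228 -0.0632  0.085 ]
sRL [ 0.6284 -0.0772  0.085 ]
sFR [ 0.4986 -0.2131  0.085 ]
sRR [ 0.6072 -0.2303  0.085 ]
levb [ 0.5373 -0.1375  0.125 ]
leva [ 0.4887 -0.1472  0.125 ]
s_leva [ 0.491 -0.128  0.125]
s_levb [ 0.5347 -0.135   0.125 ]
```

Measured: stand yaw ≈ 9.6°, hinge ≈ (0.587, 0.130), board top edge ≈ (0.479, 0.112, 0.161), giving joint ≈ 0.84. Box yaw ≈ -8.9°, clip ≈ (0.512, -0.137). I'll now move, closed, to in front of the board edge.

Emit:
servo_tool:
  targets:
    - [0.4, -1.15, 0, -0.1, 0]
    - [0.8, -2.3, 0, -0.2, 0]
    - [1.2, -3.45, 0, -0.3, 0]
    - [1.6, -4.6, 0, -0.4, 0]
    - [2.0, -5.8, 0, -0.5, 0]

```text
time_s: 0.57
tcp_pos: [0.343, 0.3816, 0.2409]
ee_rot: [[0.562, -0.827, -0.0], [-0.827, -0.562, -0.001], [0.0, 0.001, -1.0]]
wrist_force: [2.1, 0.3, 0.1]
gripper_width: 0.713
gripper_force: 0.0
```

Emit:
servo_tool:
  targets:
    - [0.4, -1.15, 0, -0.1, 0]
    - [0.8, -2.3, 0, -0.2, 0]
    - [1.2, -3.45, 0, -0.3, 0]
    - [1.6, -4.6, 0, -0.4, 0]
    - [2.0, -5.8, 0, -0.432, 0]

```text
time_s: 0.98
tcp_pos: [0.4029, 0.2076, 0.2412]
ee_rot: [[0.165, -0.986, -0.0], [-0.986, -0.165, 0.0], [-0.0, -0.0, -1.0]]
wrist_force: [0.7, -0.7, 0.3]
gripper_width: 0.322
gripper_force: 0.0
```

Emit:
servo_tool:
  targets:
    - [0.4, -1.2, 0, 0, 0]
    - [0.8, -2.4, 0, 0, 0]
    - [1.2, -3.47, -0.6, 0, 0]
    - [1.2, -3.47, -1.6, 0, 0]
    - [1.2, -3.47, -2.6, 0, 0]

```text
time_s: 1.4
tcp_pos: [0.4397, 0.1035, 0.1632]
ee_rot: [[0.164, -0.986, 0.003], [-0.986, -0.164, 0.002], [-0.001, -0.003, -1.0]]
wrist_force: [0.3, -0.6, -0.6]
gripper_width: 0.021
gripper_force: 0.0
```

Emit:
servo_tool:
  targets:
    - [0.4, 0.065, 0, 0, 0]
    - [0.8, 0.13, 0, 0, 0]
    - [1.2, 0.2, 0, 0, 0]
    - [1.6, 0.27, 0, 0, 0]
    - [2.0, 0.34, 0, 0, 0]

```text
time_s: 1.82
tcp_pos: [0.4919, 0.1117, 0.167]
ee_rot: [[0.169, -0.985, -0.017], [-0.986, -0.169, -0.01], [0.007, 0.018, -1.0]]
wrist_force: [-38.4, -10.0, 37.4]
gripper_width: 0.003
gripper_force: 11.2
```

Emit:
servo_tool:
  targets:
    - [0.35, 0.06, 0, 0, 0]
    - [0.7, 0.12, 0, 0, 0]
    - [1.05, 0.18, 0, 0, 0]
    - [1.4, 0.24, 0, 0, 0]
    - [1.7, 0.29, 0, 0, 0]

```text
time_s: 2.23
tcp_pos: [0.5501, 0.124, 0.1635]
ee_rot: [[0.168, -0.986, -0.001], [-0.986, -0.168, -0.0], [0.0, 0.001, -1.0]]
wrist_force: [-1.0, 0.5, 1.8]
gripper_width: 0.009
gripper_force: 0.6
```

Run:
```python
from h import *
cap('scene','sc2');cap('side','sd2')
a=cv2.imread('pics/sc2.png')[140:300,180:400];b=cv2.imread('pics/sd2.png')[165:375,240:440]
f=lambda i:cv2.resize(i,(400,int(400*i.shape[0]/i.shape[1])),interpolation=cv2.INTER_CUBIC)
a,b=f(a),f(b);h=max(len(a),len(b));p=lambda i:cv2.copyMakeBorder(i,0,h-len(i),0,0,0);cv2.imwrite('pics/p2.png',np.hstack([p(a),p(b)]))
```

```text
(no output)
```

View pics/p2.png

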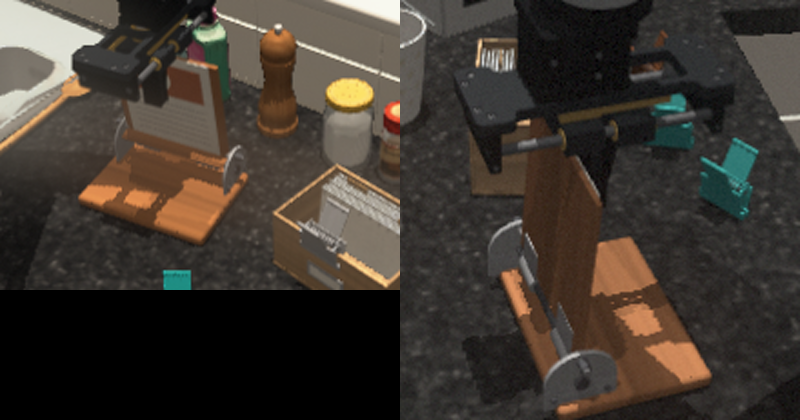

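Picture: board stands nearly upright (card face visible at left (175,105)), the fingers pressing in front. I'll keep pushing gently through the detent.

Emit:
servo_tool:
  targets:
    - [0.15, 0.025, 0, 0, 0]
    - [0.3, 0.05, 0, 0, 0]
    - [0.45, 0.075, 0, 0, 0]
    - [0.6, 0.1, 0, 0, 0]
    - [0.75, 0.125, 0, 0, 0]

```text
time_s: 2.75
tcp_pos: [0.5729, 0.128, 0.1632]
ee_rot: [[0.168, -0.986, 0.0], [-0.986, -0.168, 0.0], [-0.0, -0.0, -1.0]]
wrist_force: [0.2, 0.1, 0.8]
gripper_width: 0.009
gripper_force: 0.1
```

Emit:
servo_tool:
  targets:
    - [0.15, 0.025, 0, 0, 0]
    - [0.3, 0.05, 0, 0, 0]
    - [0.45, 0.075, 0, 0, 0]
    - [0.6, 0.1, 0, 0, 0]
    - [0.7, 0.12, 0, 0, 0]

```text
time_s: 3.17
tcp_pos: [0.594, 0.1315, 0.1632]
ee_rot: [[0.168, -0.986, 0.0], [-0.986, -0.168, 0.0], [0.0, -0.0, -1.0]]
wrist_force: [-0.2, 0.4, -0.9]
gripper_width: 0.005
gripper_force: 0.0
```

Emit:
servo_tool:
  targets:
    - [-0.8, -0.13, 0, 0, 0]
    - [-1.8, -0.3, 0, 0, 0]
    - [-2.8, -0.47, 0.2, 0, 40]
    - [-3.5, -1.2, 0.8, 0, 80]
    - [-4.0, -2.3, 1.5, 0, 87]

```text
time_s: 3.58
tcp_pos: [0.4711, 0.0629, 0.2075]
ee_rot: [[0.172, -0.985, -0.003], [-0.985, -0.172, -0.001], [0.001, 0.003, -1.0]]
wrist_force: [1.3, 0.3, 0.6]
gripper_width: 0.152
gripper_force: 0.0
```

Emit:
servo_tool:
  targets:
    - [0, -1.2, 0.7, -0.08, 87]
    - [0, -2.4, 1.2, -0.16, 87]
    - [0, -3.6, 1.5, -0.24, 87]
    - [0, -4.8, 1.5, -0.323, 87]
    - [0, -4.8, 1.5, -0.323, 87]

```text
time_s: 4.0
tcp_pos: [0.4733, -0.0857, 0.2542]
ee_rot: [[-0.162, -0.987, 0.002], [-0.987, 0.162, -0.0], [0.0, -0.002, -1.0]]
wrist_force: [-0.1, 0.4, -0.2]
gripper_width: 0.524
gripper_force: 0.0
```

Run:
```python
from h import *
import pickle
d={n:cap(n,n+'3') for n in('scene','side','wrist')};pickle.dump(d,open('c3.pkl','wb'))
s=r.sense();print(s['time_s'],s['tcp_pos'],s['ee_rot'],s['wrist_force'],s['gripper_width'])
I={n:d[n]['pixels'][:,:,::-1] for n in d}
f=lambda i:cv2.resize(i,(400,300),interpolation=cv2.INTER_CUBIC)
a=f(I['scene'][130:280,215:415]);b=f(I['side'][150:300,260:460])
cv2.imwrite('pics/p3.png',np.vstack([np.hstack([a,b]),np.hstack([f(I['wrist']),f(I['side'][160:280,255:415])])]))
```

```text
4.15 [ 0.47340091 -0.08175089  0.25309094] [[-1.54304090e-01 -9.88023404e-01 -2.44981398e-05]
 [-9.88023381e-01  1.54304081e-01  2.20421434e-04]
 [-2.14001373e-04  5.82166636e-05 -9.99999975e-01]] [-0.78160237  0.28190532  0.28309763] 0.664224984399219
```

View pics/p3.png

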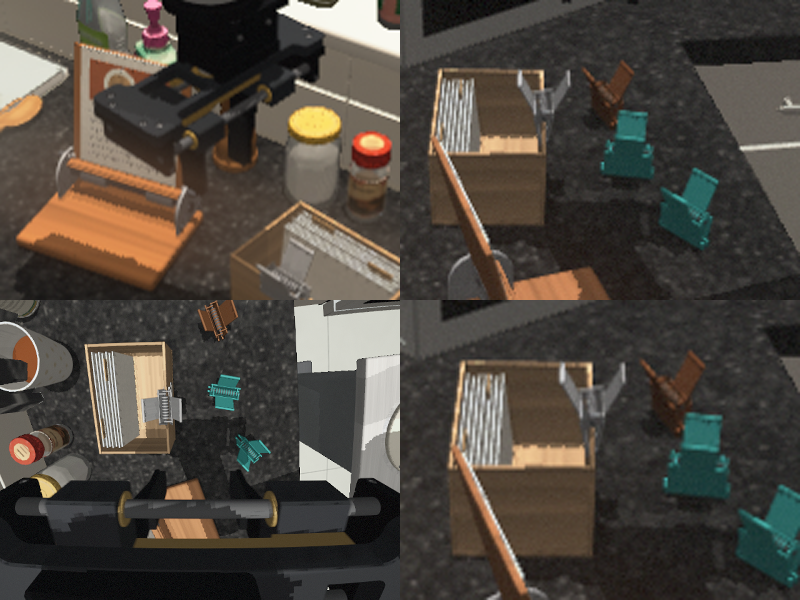

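Pictures: board now leans back (side view edge near (277,219)); wrist view shows the clip on the box's front wall, lever ends at about (232,174) and (291,174) in wrist pixels. I'll locate it precisely.

Run:
```python
from h import *
import pickle
d=pickle.load(open('c3.pkl','rb'));W,S,D=d['wrist'],d['scene'],d['side']
P=lambda n,x:print(n,np.round(x,4))
for z in(.115,.125,.135):
  P('b',onz(W,(232,174),z));P('a',onz(W,(291,174),z))
print(tri((W,(232,174)),(S,(366.4,252.2))))
# box rim in wrist
for n,uv in [('RR',(141,72)),('FR',(275,69)),('FL',(278,243)),('RL',(158,247))]:P(n,onz(W,uv,.085))
xs=np.array([.986,.167,0]);ys=np.array([-.167,.986,0]);h=np.array([.587,.130,.038])
for j in(1.57,1.83):
  e=h+.165*(-np.cos(j)*xs+[0,0,np.sin(j)]);print(j,e,proj(D,[e-.075*ys,e+.075*ys]).round(1).tolist(),proj(S,[e-.075*ys,e+.075*ys]).round(1).tolist())
w=W['pixels'][:,:,::-1]
f=cv2.resize(w[95:265,180:350],(600,600),interpolation=cv2.INTER_CUBIC);cv2.imwrite('pics/w3.png',f)
```

```text
b [ 0.5346 -0.1397  0.115 ]
a [ 0.4865 -0.1319  0.115 ]
b [ 0.532  -0.1405  0.125 ]
a [ 0.4856 -0.133   0.125 ]
b [ 0.5294 -0.1414  0.135 ]
a [ 0.4846 -0.1341  0.135 ]
(array([ 0.53004917, -0.14141666,  0.13291462]), [np.float64(0.00024012952520327736), np.float64(0.00024012952520334813)])
RR [ 0.6016 -0.2362  0.085 ]
FR [ 0.4871 -0.2181  0.085 ]
FL [ 0.5134 -0.0652  0.085 ]
RL [ 0.6312 -0.0796  0.085 ]
1.57 [0.58687045 0.12997806 0.20299995] [[298.9, 210.1], [330.2, 267.7]] [[303.7, 171.9], [243.5, 156.6]]
1.83 [0.62869922 0.13706265 0.19748807] [[272.7, 217.5], [300.1, 276.8]] [[313.0, 163.9], [254.1, 149.4]]
```

View pics/w3.png

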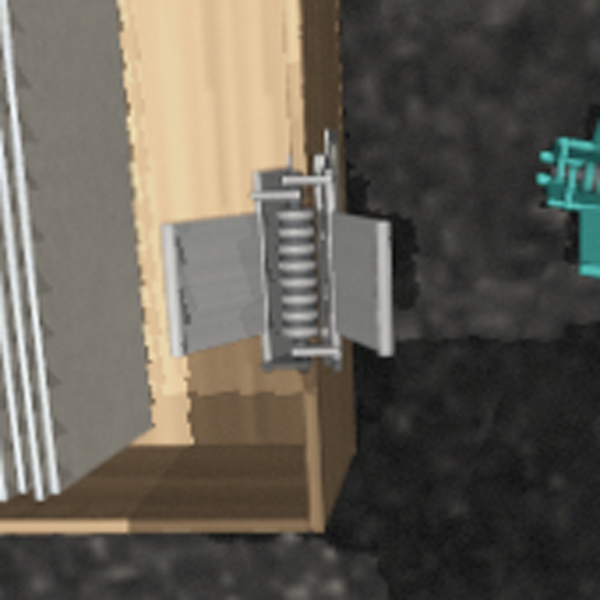

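Run:
```python
from h import *
import pickle
W=cap('wrist');cv2.imwrite('pics/w4.png',W['pixels'][:,:,::-1]);W0=pickle.load(open('c3.pkl','rb'))['wrist'];pickle.dump(W,open('w4.pkl','wb'))
print(r.sense()['tcp_pos'],r.sense()['gripper_width']);print(np.abs(np.array(W['world_from_camera'])-np.array(W0['world_from_camera'])).max())
k=170/600;q=lambda u,v:(W0,(180+u*k,95+v*k))
for n,a,z in[('b',q(170,290),.125),('a',q(393,289),.125),('pin',q(297,285),.095),('FL',q(324,530),.085),('rimtop outer',q(340,60),.085),('rimtop inner',q(300,60),.085)]:print(n,onz(*a,z).round(4))
# dark difference check: image shift between the two captures
g=lambda c:np.float32(cv2.cvtColor(c['pixels'],cv2.COLOR_RGB2GRAY)[95:265,180:350])
print(cv2.phaseCorrelate(g(W0),g(W)))
```

```text
[ 0.47348247 -0.0811021   0.25302675] 0.7110272074393779
0.0018944683521460448
b [ 0.5356 -0.1386  0.125 ]
a [ 0.4857 -0.1307  0.125 ]
pin [ 0.512  -0.1319  0.095 ]
FL [ 0.5198 -0.064   0.085 ]
rimtop outer [ 0.4924 -0.1836  0.085 ]
rimtop inner [ 0.5021 -0.1852  0.085 ]
((-0.14860746223911292, -1.024610065318214), 0.9414465961927249)
```

Emit:
servo_tool:
  targets:
    - [0.6, -0.9, 0, 0, 87]
    - [1.25, -1.77, 0, 0, 87]
    - [1.25, -1.77, -0.8, 0, 87]
    - [1.25, -1.77, -1.8, 0, 87]
    - [1.25, -1.77, -2.5, 0, 87]

```text
time_s: 4.62
tcp_pos: [0.5106, -0.1333, 0.1758]
ee_rot: [[-0.152, -0.988, -0.002], [-0.988, 0.152, 0.001], [-0.0, 0.002, -1.0]]
wrist_force: [-0.1, 0.0, -1.0]
gripper_width: 0.984
gripper_force: 0.0
```

Run:
```python
from h import *
import pickle
d={n:cap(n) for n in('scene','side','wrist')};pickle.dump(d,open('c5.pkl','wb'))
s=r.sense();print(s['time_s'],s['tcp_pos'],s['gripper_width'])
I={n:d[n]['pixels'][:,:,::-1] for n in d}
f=lambda i:cv2.resize(i,(400,300),interpolation=cv2.INTER_CUBIC)
cv2.imwrite('pics/p5.png',np.vstack([np.hstack([f(I['scene'][130:280,215:415]),f(I['side'][150:300,240:440])]),np.hstack([f(I['wrist']),f(I['scene'][205:325,300:460])])]))
```

```text
4.7667 [ 0.51043516 -0.13348605  0.17679719] 0.9965740491573044
```

View pics/p5.png

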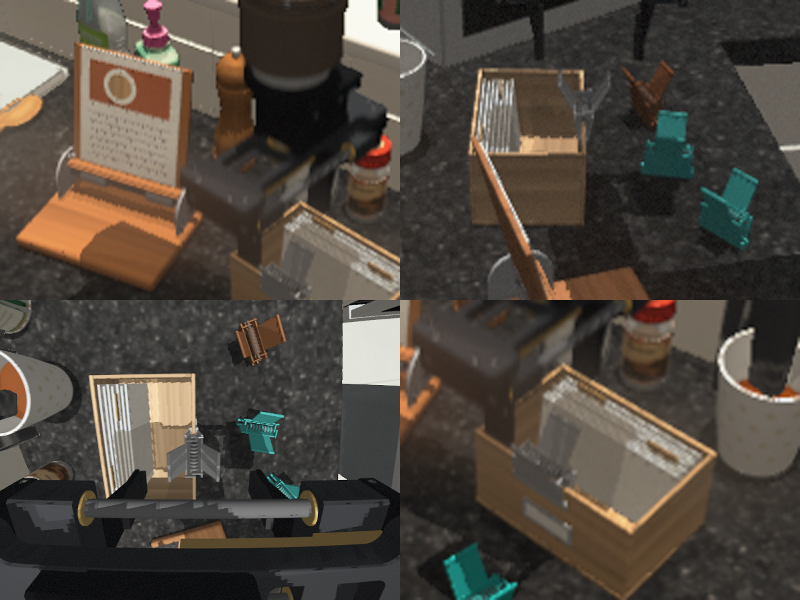

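Picture: fingers straddle the clip in line with it; board top edge visible in scene at about (252,152)–(310,165). Descend and squeeze.

Emit:
servo_tool:
  targets:
    - [0, 0, -0.6, 0, 87]
    - [0, 0, -1.2, 0, 87]
    - [0, 0, -1.77, 0, 87]
    - [0, 0, -1.77, 0, 70]
    - [0, 0, -1.77, 0, 60]

```text
time_s: 5.18
tcp_pos: [0.512, -0.134, 0.1263]
ee_rot: [[-0.152, -0.988, 0.001], [-0.988, 0.152, -0.001], [0.0, -0.001, -1.0]]
wrist_force: [0.4, -0.6, -0.0]
gripper_width: 0.918
gripper_force: 0.0
```

Emit:
servo_tool:
  targets:
    - [0, 0, 0, 0, 52]
    - [0, 0, 0, 0, 44]
    - [0, 0, 0, 0, 36]
    - [0, 0, 0, 0, 28]
    - [0, 0, 0, 0, 20]

```text
time_s: 5.6
tcp_pos: [0.5113, -0.1345, 0.1257]
ee_rot: [[-0.153, -0.988, 0.001], [-0.988, 0.153, -0.0], [-0.0, -0.001, -1.0]]
wrist_force: [-0.3, 0.0, -0.2]
gripper_width: 0.554
gripper_force: 5.8
```

Emit:
servo_tool:
  targets:
    - [0, 0, 0, 0, 12]
    - [0, 0, 0, 0, 10]
    - [0, 0, 0, 0, 10]
    - [0, 0, 0, 0, 10]
    - [0, 0, 0, 0, 10]

```text
time_s: 6.02
tcp_pos: [0.5122, -0.1349, 0.1277]
ee_rot: [[-0.152, -0.988, 0.003], [-0.988, 0.152, -0.001], [0.001, -0.003, -1.0]]
wrist_force: [-2.4, 1.0, 12.5]
gripper_width: 0.202
gripper_force: 30.0
```

Emit:
servo_tool:
  targets:
    - [0, 0, 0, 0, 10]
    - [0, 0, 0, 0, 10]
    - [0, 0, 0, 0, 10]
    - [0, 0, 0, 0, 10]
    - [0, 0, 0, 0, 10]

```text
time_s: 6.43
tcp_pos: [0.5122, -0.1349, 0.1277]
ee_rot: [[-0.152, -0.988, 0.003], [-0.988, 0.152, -0.001], [0.001, -0.003, -1.0]]
wrist_force: [-3.5, 1.6, 12.7]
gripper_width: 0.206
gripper_force: 30.0
```

Emit:
servo_tool:
  targets:
    - [0, 0, 0.25, 0, 10]
    - [0, 0, 0.6, 0, 10]
    - [0, 0, 1.0, 0, 10]
    - [0, 0, 1.5, 0, 10]
    - [0, 0, 2.0, 0, 10]

```text
time_s: 6.85
tcp_pos: [0.5105, -0.1345, 0.1853]
ee_rot: [[-0.154, -0.988, -0.001], [-0.988, 0.154, 0.0], [0.0, 0.001, -1.0]]
wrist_force: [0.4, 0.1, 0.2]
gripper_width: 0.201
gripper_force: 29.9
```

Emit:
servo_tool:
  targets:
    - [0, 0, 0.6, 0, 10]
    - [0, 0, 1.2, 0, 10]
    - [0, 0, 1.8, 0, 10]
    - [0, 0, 2.4, 0, 10]
    - [0, 0, 2.5, 0, 10]

```text
time_s: 7.27
tcp_pos: [0.5124, -0.1348, 0.2633]
ee_rot: [[-0.153, -0.988, 0.006], [-0.988, 0.153, -0.001], [-0.0, -0.006, -1.0]]
wrist_force: [1.0, -0.9, -1.3]
gripper_width: 0.204
gripper_force: 29.9
```

Run:
```python
from h import *
import pickle
d={n:cap(n) for n in('scene','side','wrist')};pickle.dump(d,open('c6.pkl','wb'))
s=r.sense();print(s['time_s'],s['tcp_pos'],s['gripper_width'],s['wrist_force'])
t=s['tcp_pos'];ps,pd=proj(d['scene'],[t-[0,0,.03]])[0],proj(d['side'],[t-[0,0,.03]])[0];print(ps,pd)
I={n:d[n]['pixels'][:,:,::-1] for n in d}
f=lambda i:cv2.resize(i,(400,300),interpolation=cv2.INTER_CUBIC)
def at(n,p):
    x,y=int(p[0])-50,int(p[1])-37;print(n,x,y);return f(I[n][y:y+75,x:x+100])
e=pickle.load(open('c5.pkl','rb'))
cv2.imwrite('pics/p6.png',np.vstack([np.hstack([at('scene',ps),at('side',pd)]),np.hstack([f(e['scene']['pixels'][135:210,230:330,::-1]),f(e['side']['pixels'][205:280,250:350,::-1])])]))
```

```text
7.4167 [ 0.51043144 -0.13430274  0.25916457] 0.20070818092704787 [ 0.47135344 -0.81925949 -1.8469484 ]
[358.97630834 217.66893899] [334.42746062 139.8124701 ]
scene 308 180
side 284 102
```

View pics/p6.png

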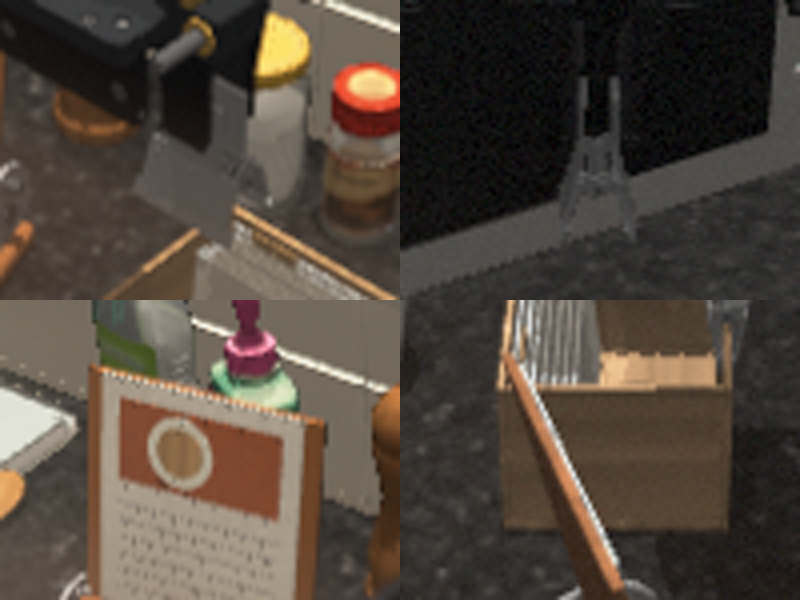

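Picture: clip is held wide open; in the side view jaw tips are at about (325,159) and (342,161), pin at (333,148). Board edge back corners in scene: (252.5,151.8) and (311.3,165); in side -y end at (276.5,218). Compute.

Run:
```python
from h import *
import pickle
e=pickle.load(open('c5.pkl','rb'));d=pickle.load(open('c6.pkl','rb'))
S,D=e['scene'],e['side']
p,q=tri((S,(311.25,165)),(D,(276.5,218)));print('edge-y',p,q)
print('edge+y at z',onz(S,(252.5,151.75),p[2]), 'side-y', onz(D,(276.5,218),.1975), onz(S,(311.25,165),.1975),onz(S,(252.5,151.75),.1975))
# side rows of the edge: brown mask extents
hsv=cv2.cvtColor(D['pixels'],cv2.COLOR_RGB2HSV)
for v in range(216,292,5):
    row=D['pixels'][v,262:320].astype(int);b=np.where((row[:,0]-row[:,2]>50))[0]+262;w=np.where((row.min(1)>110))[0]+262
    print(v,b.min() if len(b) else 0,b.max() if len(b) else 0,w.min() if len(w) else 0,w.max() if len(w) else 0)
# clip
t=np.array([.5104,-.1343,.2592]);yc=np.array([.154,.988,0]);xc=np.array([.988,-.154,0])
def onpl(c,uv,off):
    o,dd=ray(c,uv);s=(off-(o-t)@yc)/(dd@yc);P=o+s*dd-t;return np.round([P@xc,P@yc,P[2]],4)
for n,uv in[('tipb',(325.2,159.5)),('tipa',(342,161.5)),('pin',(333.2,148.2)),('levb',(325,123)),('leva',(336,123))]:print(n,onpl(d['side'],uv,.028),onpl(d['side'],uv,.015))
for uv in[(341.75,228),(365,239.5)]:
    o,dd=ray(d['scene'],uv);s=(-.0165-(o-t)@xc)/(dd@xc);P=o+s*dd-t;print('jaw a low',np.round([P@xc,P@yc,P[2]],4))
```

```text
edge-y [0.63568925 0.06410904 0.19694047] [np.float64(0.0004027529474682607), np.float64(0.0004027529474683488)]
edge+y at z [0.60710822 0.20794213 0.19694047] side-y [0.63545724 0.06543379 0.1975    ] [0.63557722 0.06362418 0.1975    ] [0.60646929 0.20726871 0.1975    ]
216 276 280 276 294
221 275 319 275 319
226 274 319 275 313
231 281 283 284 285
236 283 286 286 288
241 286 288 288 290
246 288 291 291 292
251 290 293 293 295
256 293 295 296 297
261 295 298 298 300
266 297 300 301 302
271 300 303 303 304
276 302 305 307 310
281 308 309 288 289
286 310 311 0 0
291 311 319 0 0
tipb [ 0.0168  0.028  -0.0567] [ 0.0166  0.015  -0.0634]
tipa [-0.0142  0.028  -0.0604] [-0.0148  0.015  -0.0672]
pin [ 0.0027  0.028  -0.0336] [ 0.0023  0.015  -0.0399]
levb [0.0184 0.028  0.0154] [0.0182 0.015  0.0098]
leva [-0.001   0.028   0.0157] [-0.0014  0.015   0.0101]
jaw a low [-0.0165  0.0255 -0.0585]
jaw a low [-0.0165 -0.0288 -0.0526]
```

Run:
```python
from h import *
import pickle
e=pickle.load(open('c5.pkl','rb'));S,D=e['scene'],e['side']
a,b=onz(D,(283.2,231.5),.197),onz(D,(302.2,271.5),.197);v=(b-a);print(a,b,'yaw',np.degrees(np.arctan2(-v[0],v[1])))
n=np.array([v[1],-v[0],0])/np.hypot(*v[:2])
for uv in[(311.25,165),(252.5,151.75)]:
    P=onz(S,uv,.197);print('scene corner off line',(P-a)@n,(P-a)@v/np.linalg.norm(v))
for nme,s,d in[('soy base',(343,118),(125,258)),('soy cap',(343,34),(98,118)),('yellow cap bottle',(379,42),(118,90)),('red jar lid',(249,30),(48,270)),('soap pump',(291,132),(200,298)),('mill top',(332,157),(213,248)),('green cap',(263,113),(196,328))]:
    p,q=tri((S,s),(D,d));print(nme,p.round(3),np.round(q[0],3))
s=r.sense();print(s['tcp_pos'])
```

```text
[0.6285169  0.10243323 0.197     ] [0.61190752 0.19972361 0.197     ] yaw 9.688118449662348
scene corner off line 0.0010968859086822524 -0.039081711596570395
scene corner off line -0.0034268687028964455 0.10754774169043992
soy base [0.861 0.13  0.191] 0.0
soy cap [0.854 0.126 0.404] 0.001
yellow cap bottle [0.846 0.03  0.405] 0.0
red jar lid [0.844 0.4   0.377] 0.008
soap pump [0.751 0.213 0.177] 0.0
mill top [0.737 0.079 0.159] 0.001
green cap [0.75  0.3   0.206] 0.0
[ 0.51043144 -0.13430274  0.25916457]
```

Edge middle ≈ (0.622, 0.136, 0.197), yaw 9.7°; tips are 58 mm below the TCP. First go above the edge at z 0.29.

Emit:
servo_tool:
  targets:
    - [0, 0.4, 0.6, 0, 10]
    - [0.3, 1.2, 1.0, 0.06, 10]
    - [0.7, 2.1, 1.1, 0.12, 10]
    - [1.1, 3.0, 1.1, 0.18, 10]
    - [1.5, 3.9, 1.1, 0.24, 10]

```text
time_s: 7.83
tcp_pos: [0.5557, -0.0164, 0.2915]
ee_rot: [[0.088, -0.996, -0.003], [-0.996, -0.088, 0.0], [-0.0, 0.003, -1.0]]
wrist_force: [-0.3, -1.2, -0.7]
gripper_width: 0.204
gripper_force: 29.9
```

Emit:
servo_tool:
  targets:
    - [0.5, 1.1, 0, 0.04, 10]
    - [1.0, 2.2, 0, 0.084, 10]
    - [1.5, 3.4, 0, 0.084, 10]
    - [1.9, 4.4, 0, 0.084, 10]
    - [2.15, 5.1, 0, 0.084, 10]

```text
time_s: 8.25
tcp_pos: [0.6207, 0.1382, 0.29]
ee_rot: [[0.171, -0.985, -0.004], [-0.985, -0.171, -0.001], [0.0, 0.004, -1.0]]
wrist_force: [1.1, -0.2, -0.4]
gripper_width: 0.206
gripper_force: 29.9
```

Emit:
servo_tool:
  targets:
    - [0, 0, 0, 0, 10]
    - [0, 0, 0, 0, 10]
    - [0, 0, 0, 0, 10]
    - [0, 0, 0, 0, 10]
    - [0, 0, 0, 0, 10]

```text
time_s: 8.67
tcp_pos: [0.6202, 0.1344, 0.293]
ee_rot: [[0.168, -0.986, -0.0], [-0.986, -0.168, -0.0], [0.0, 0.0, -1.0]]
wrist_force: [-0.1, -0.3, -0.7]
gripper_width: 0.204
gripper_force: 29.9
```

Run:
```python
from h import *
import pickle
d={n:cap(n) for n in('scene','side')};pickle.dump(d,open('c7.pkl','wb'))
s=r.sense();t=s['tcp_pos'];print(s['time_s'],t,s['gripper_width'],s['wrist_force'],np.degrees(np.arctan2(-s['ee_rot'][1,1],-s['ee_rot'][0,1])))
p=proj(d['side'],[t-[0,0,.045]])[0];x,y=int(p[0])-40,int(p[1])-40;print(x,y)
a=d['side']['pixels'][y:y+100,x:x+80,::-1]
p=proj(d['scene'],[t-[0,0,.055]])[0];X,Y=int(p[0])-40,int(p[1])-45;print(X,Y)
b=d['scene']['pixels'][Y:Y+100,X:X+80,::-1]
g=lambda i:cv2.resize(np.uint8(255*(i/255.)**.6),(400,500),interpolation=cv2.INTER_CUBIC)
cv2.imwrite('pics/p7.png',np.hstack([g(a),g(b)]))
```

```text
8.7667 [0.62028577 0.13459551 0.29329695] 0.2039291279418972 [-0.01478115  0.30836945 -0.51141993] 9.671695338402968
250 173
239 97
```

View pics/p7.png

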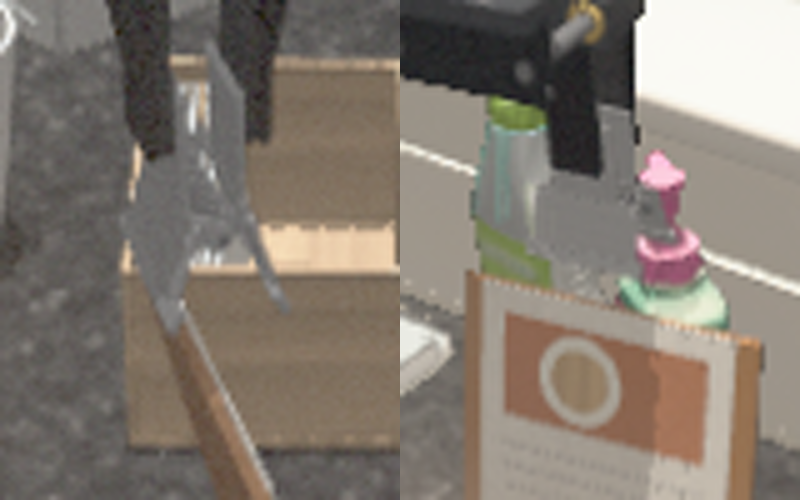

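Picture: side view shows the clip above the edge, rear jaw's near tip at (284,239) and front jaw's at (307,235); scene shows it over the card's middle. Compute tip positions and the remaining shift.

Run:
```python
from h import *
import pickle
d=pickle.load(open('c7.pkl','rb'));t=np.array([.6203,.1346,.2933])
xc=np.array([.9857,.168,0]);yc=np.array([-.168,.9857,0])
def onpl(c,uv,n,off):
    o,dd=ray(c,uv);s=(off-(o-t)@n)/(dd@n);P=o+s*dd-t;return np.round([P@xc,P@yc,P[2]],4)
for n,uv in[('b',(284,239)),('a',(307,235)),('b top corner',(284.5,233))]:print(n,onpl(d['side'],uv,yc,.028))
for n,uv in[('a left low',(239+108/4/1.25+.0,97+50)),('a l',(239+(537-400)/5,97+250/5)),('a r',(239+(640-400)/5,97+275/5))]:print(n,uv,onpl(d['scene'],uv,xc,-.0165))
D=d['side'];a,b=onz(D,(283.2,231.5),.197),onz(D,(302.2,271.5),.197)
print('edge offset from tcp along xc (side)',(a-t)@xc,(b-t)@xc)
```

```text
b [ 0.0171  0.028  -0.065 ]
a [-0.0157  0.028  -0.0652]
b top corner [ 0.0161  0.028  -0.0551]
a left low (260.6, 147) [-0.0165  0.0393 -0.0668]
a l (266.4, 147.0) [-0.0165  0.0241 -0.0632]
a r (287.0, 152.0) [-0.0165 -0.0266 -0.0633]
edge offset from tcp along xc (side) 0.002695381632468522 0.0026682945423124084
```

```bash
cat > low.py <<'E'
from h import *
import pickle,sys
def low(d,ref,xs,ys,th=40):
    out=[]
    for n,(u0,u1,v0,v1) in(('scene',xs),('side',ys)):
        m=np.abs(d[n]['pixels'].astype(int)-ref[n]['pixels'].astype(int)).sum(2)>th
        m=cv2.morphologyEx(m.astype(np.uint8),cv2.MORPH_OPEN,np.ones((2,2)))
        out.append([(u,int(np.where(m[v0:v1,u])[0].max()+v0) if m[v0:v1,u].any() else 0) for u in range(u0,u1,2)])
    return out
if __name__=='__main__':
    ref=pickle.load(open('c5.pkl','rb'));d=pickle.load(open('c7.pkl','rb'))
    for o in low(d,ref,(258,298,120,175),(268,316,200,250)):print(o)
E
python3 low.py
```

```text
[(258, 174), (260, 174), (262, 174), (264, 174), (266, 174), (268, 174), (270, 174), (272, 174), (274, 174), (276, 174), (278, 174), (280, 174), (282, 174), (284, 174), (286, 174), (288, 174), (290, 174), (292, 162), (294, 146), (296, 0)]
[(268, 0), (270, 0), (272, 0), (274, 0), (276, 224), (278, 228), (280, 229), (282, 236), (284, 239), (286, 242), (288, 246), (290, 249), (292, 249), (294, 249), (296, 222), (298, 220), (300, 225), (302, 228), (304, 228), (306, 232), (308, 226), (310, 226), (312, 226), (314, 226)]
```

Emit:
servo_tool:
  targets:
    - [0, 0, -0.3, 0, 10]
    - [0, 0, -0.6, 0, 10]
    - [0, 0, -0.9, 0, 10]
    - [0, 0, -1.1, 0, 10]
    - [0, 0, -1.1, 0, 10]

```text
time_s: 9.18
tcp_pos: [0.6194, 0.1352, 0.2573]
ee_rot: [[0.169, -0.986, -0.004], [-0.986, -0.169, -0.001], [0.001, 0.005, -1.0]]
wrist_force: [0.3, -1.0, -1.5]
gripper_width: 0.211
gripper_force: 29.9
```

Run:
```python
from h import *
from low import low
import pickle
ref=pickle.load(open('c5.pkl','rb'))
d={n:cap(n) for n in('scene','side')};pickle.dump(d,open('c8.pkl','wb'))
s=r.sense();print(s['time_s'],s['tcp_pos'],s['wrist_force'])
for o in low(d,ref,(258,298,120,190),(268,316,205,265)):print(o)
```

```text
9.2833 [0.62045515 0.13544151 0.25947879] [-0.35272872  0.17121548 -0.77069217]
[(258, 189), (260, 189), (262, 189), (264, 189), (266, 189), (268, 189), (270, 189), (272, 189), (274, 189), (276, 189), (278, 189), (280, 189), (282, 189), (284, 189), (286, 189), (288, 189), (290, 189), (292, 162), (294, 162), (296, 161)]
[(268, 0), (270, 0), (272, 0), (274, 0), (276, 217), (278, 224), (280, 229), (282, 237), (284, 242), (286, 258), (288, 256), (290, 251), (292, 254), (294, 259), (296, 263), (298, 264), (300, 264), (302, 264), (304, 224), (306, 253), (308, 226), (310, 226), (312, 226), (314, 226)]
```

Run:
```python
from h import *
import pickle
r5,d=pickle.load(open('c5.pkl','rb')),pickle.load(open('c8.pkl','rb'))
for u in(270,277,284):
  for v in range(140,174): pass
  print(u,[(v,*map(int,d['scene']['pixels'][v,u])) for v in range(146,174,1)])
for v in (244,248,252,254,256,258): print(v,[(u,*map(int,d['side']['pixels'][v,u])) for u in range(280,312,2)])
t=np.array([.6204,.1354,.2590]);xc=np.array([.9857,.168,0]);yc=np.array([-.168,.9857,0])
for z in(-.0585,-.064):
  P=[t-.0165*xc+k*yc+[0,0,z] for k in(.028,0,-.028)];print('front low',z,proj(d['scene'],P).round(1).tolist())
  print('side tips b,a',proj(d['side'],[t+s*.0165*xc+.028*yc+[0,0,z] for s in(1,-1)]).round(1).tolist())
```

```text
270 [(146, 106, 102, 97), (147, 77, 75, 72), (148, 62, 60, 57), (149, 87, 84, 80), (150, 82, 79, 76), (151, 85, 82, 78), (152, 83, 81, 78), (153, 85, 82, 78), (154, 85, 83, 79), (155, 85, 83, 79), (156, 84, 80, 76), (157, 85, 81, 77), (158, 86, 82, 77), (159, 84, 82, 77), (160, 85, 82, 78), (161, 93, 89, 85), (162, 90, 82, 78), (163, 88, 65, 54), (164, 98, 66, 50), (165, 116, 98, 83), (166, 128, 120, 106), (167, 123, 114, 99), (168, 111, 97, 80), (169, 96, 75, 51), (170, 95, 73, 51), (171, 95, 74, 51), (172, 94, 73, 52), (173, 93, 72, 51)]
277 [(146, 20, 19, 19), (147, 50, 48, 46), (148, 74, 72, 69), (149, 75, 72, 69), (150, 74, 72, 69), (151, 77, 73, 70), (152, 81, 78, 75), (153, 81, 77, 74), (154, 80, 77, 74), (155, 81, 78, 74), (156, 82, 79, 75), (157, 81, 78, 74), (158, 81, 78, 75), (159, 81, 78, 74), (160, 80, 78, 74), (161, 80, 77, 73), (162, 82, 78, 76), (163, 86, 83, 78), (164, 89, 80, 74), (165, 104, 88, 74), (166, 125, 116, 102), (167, 124, 116, 101), (168, 116, 102, 83), (169, 105, 81, 57), (170, 104, 80, 55), (171, 104, 81, 56), (172, 104, 80, 55), (173, 105, 81, 56)]
284
[... 1924 characters left out ...]
2, 49), (296, 109, 95, 83), (298, 85, 68, 52), (300, 84, 67, 51), (302, 88, 70, 54), (304, 86, 69, 52), (306, 85, 68, 52), (308, 80, 64, 52), (310, 86, 68, 54)]
258 [(280, 88, 68, 50), (282, 87, 72, 55), (284, 85, 80, 78), (286, 71, 67, 65), (288, 76, 58, 44), (290, 59, 42, 30), (292, 62, 45, 34), (294, 99, 67, 47), (296, 108, 76, 56), (298, 145, 136, 124), (300, 91, 74, 54), (302, 87, 70, 53), (304, 89, 72, 55), (306, 85, 68, 51), (308, 88, 71, 52), (310, 89, 72, 54)]
front low -0.0585 [[266.1, 158.2], [277.1, 160.9], [288.4, 163.8]]
side tips b,a [[284.9, 255.4], [307.5, 251.2]]
front low -0.064 [[266.3, 160.3], [277.3, 163.1], [288.5, 165.9]]
side tips b,a [[285.0, 258.6], [307.5, 254.3]]
```

Both views agree: tips are 64.5 mm below the TCP, jaws straddling the board (side: rear jaw 285, board 292–297, front jaw 307). Lower another 10 mm, to tips ≈ 11.5 mm below the edge.

Emit:
servo_tool:
  targets:
    - [0, 0, -0.1, 0, 10]
    - [0, 0, -0.2, 0, 10]
    - [0, 0, -0.33, 0, 10]
    - [0, 0, -0.33, 0, 10]
    - [0, 0, -0.33, 0, 10]

```text
time_s: 9.7
tcp_pos: [0.6203, 0.1355, 0.2498]
ee_rot: [[0.169, -0.986, -0.001], [-0.986, -0.169, -0.0], [0.0, 0.001, -1.0]]
wrist_force: [0.4, -0.5, -0.3]
gripper_width: 0.206
gripper_force: 29.9
```

Emit:
servo_tool:
  targets:
    - [0, 0, 0, 0, 10]
    - [0, 0, 0, 0, 10]
    - [0, 0, 0, 0, 10]
    - [0, 0, 0, 0, 10]
    - [0, 0, 0, 0, 10]

```text
time_s: 10.12
tcp_pos: [0.6205, 0.1355, 0.2502]
ee_rot: [[0.169, -0.986, 0.0], [-0.986, -0.169, 0.0], [-0.0, -0.0, -1.0]]
wrist_force: [-0.3, 0.6, -0.4]
gripper_width: 0.205
gripper_force: 29.9
```

Run:
```python
from h import *
import pickle
d={n:cap(n) for n in('scene','side')};pickle.dump(d,open('c9.pkl','wb'))
s=r.sense();t=s['tcp_pos'];print(s['time_s'],t,s['wrist_force'],s['gripper_width'],s['gripper_force'])
for u in(270,277,284): print(u,[(v,*map(int,d['scene']['pixels'][v,u])) for v in range(160,178)])
for v in (256,260,262,264,266,268): print(v,[(u,*map(int,d['side']['pixels'][v,u])) for u in range(280,312,2)])
xc=np.array([.9857,.168,0]);yc=np.array([-.168,.9857,0])
z=-.0645
print(proj(d['scene'],[t-.0165*xc+k*yc+[0,0,z] for k in(.028,0,-.028)]).round(1).tolist(),proj(d['side'],[t+q*.0165*xc+.028*yc+[0,0,z] for q in(1,-1)]).round(1).tolist())
```

```text
10.2167 [0.62049876 0.1355051  0.25017788] [ 0.08853551 -0.04023626 -1.27607057] 0.20321079420964344 29.931459948420525
270 [(160, 81, 78, 75), (161, 83, 78, 75), (162, 83, 79, 76), (163, 87, 84, 81), (164, 91, 88, 83), (165, 105, 100, 90), (166, 127, 119, 104), (167, 124, 115, 100), (168, 112, 98, 81), (169, 95, 73, 50), (170, 96, 74, 52), (171, 95, 73, 52), (172, 93, 71, 50), (173, 93, 71, 51), (174, 94, 72, 51), (175, 98, 79, 60), (176, 114, 102, 85), (177, 125, 116, 101)]
277 [(160, 80, 77, 74), (161, 82, 79, 76), (162, 80, 77, 74), (163, 81, 78, 74), (164, 82, 78, 75), (165, 84, 81, 77), (166, 89, 84, 80), (167, 106, 99, 87), (168, 116, 101, 82), (169, 105, 82, 57), (170, 104, 80, 55), (171, 103, 80, 55), (172, 104, 80, 55), (173, 105, 81, 55), (174, 104, 79, 54), (175, 104, 80, 54), (176, 104, 80, 55), (177, 105, 80, 55)]
284 [(160, 81, 78, 75), (161, 81, 78, 74), (162, 80, 77, 73), (163, 80, 78, 74), (164, 79, 76, 73), (165, 81, 78, 75), (166, 84, 80, 77), (167, 86, 82, 79), (168, 84, 73, 67), (169, 87, 54, 40), (170, 94, 54, 36), (171, 92, 53, 35), (172, 92, 53, 35), (173, 92
[... 1341 characters left out ...]
(280, 54, 53, 45), (282, 59, 55, 53), (284, 55, 51, 50), (286, 48, 45, 45), (288, 60, 59, 54), (290, 60, 54, 51), (292, 57, 40, 27), (294, 57, 40, 29), (296, 58, 39, 30), (298, 101, 68, 45), (300, 113, 85, 65), (302, 97, 92, 87), (304, 44, 42, 39), (306, 50, 48, 47), (308, 54, 51, 49), (310, 49, 45, 40)]
268 [(280, 48, 47, 46), (282, 50, 47, 45), (284, 52, 50, 47), (286, 53, 51, 49), (288, 63, 61, 57), (290, 53, 52, 50), (292, 55, 38, 28), (294, 59, 40, 30), (296, 58, 39, 28), (298, 79, 54, 38), (300, 111, 76, 52), (302, 137, 124, 111), (304, 54, 49, 48), (306, 52, 50, 47), (308, 53, 48, 46), (310, 53, 48, 46)]
[[266.8, 163.8], [277.7, 166.6], [288.9, 169.5]] [[285.1, 263.8], [307.5, 259.6]]
```

```bash
python3 -c "
from station import r
print(r.finish_job())"
```

```text
the job is handed in; nothing more can be done
None
```

The job is handed in: the backrest measured leaning fully back, and the clip is held wide open at 30 N with its jaws about 11 mm below the card's top edge, one in front and one behind. The wrist force showed no contact; the judge's verdict was not reported.

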